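# Stamp a weld coupon with the spring marking hammer

### The arm

A 6-joint arm with a two-finger parallel gripper is mounted at the origin on a cart in front of the work surface, level with it; the furniture and walls round the work are solid. World frame = base frame: x ahead of the robot, y to its left, z up, the work surface at z = 0. Lengths are in m, angles in rad, forces in N, time in s.
With the tool pointing down it reaches from about 0.25 to 0.725 m from the base axis. Payload 4 kg.
Tool frame: the origin (TCP) lies midway between the tips of the shut fingers; the grasp point (between the pads) lies grip_point_offset behind it (grip_point_offset is the distance from the TCP to the grasp point, in m); z points along the fingers, y is the line along which they close (so a half turn about z gives the same grasp; the last joint's range is limited). The gripper opens to 85 mm and grips with 20 to 120 N. Pads are 22 mm wide; open, the fingers measure 114 mm over their backs; the gripper's body (76 mm by 85 mm) begins 54 mm behind the grasp point. The pads swing forward as they close: fully open they stand 13 mm farther back than shut.
Start: joints at [-1.278, 0.241, 0.005, 1.335, 0, 1.571], TCP at [0.144, -0.479, 0.231] pointing down, gripper open.
Joint ranges: [-2.72, 2.72], [-1.05, 1.87], [-1.09, 1.28], [-1.99, 2.15], [-1.42, 1.44], [-3.14, 3.14]. Speed limits (rad/s): [2.79, 2.79, 3.14, 3.14, 3.14, 3.14].

### API

Orientations are given as a unit quaternion [x, y, z, w].
In Python, from workcell import * gives the robot as it stands. The module is installed in compiled form; this text tells all that it offers.
- The arm moves only by the tool arm_command, never from a script. Its arguments are lists of equal length, an entry for each row: "slide": the shift along the tool's x, y, z in cm, a list of three; "spin": the turn about the tool's z in degrees. A call has exactly 5 rows; each row is the pose to reach, as a shift and turn from the pose commanded when the call began, along the tool's axes at that moment; what a row does not reach only later rows make up. A row lasts 1/8 s, in which the tool goes at most 62.5 mm and 10.7 degrees, less where a joint would pass 70% of its speed; a pose out of reach is approached as far as the arm can. A call with a gripper value outside its range is refused whole. "jaw" is the finger opening in cm, from 0 to 8.54, set as the call begins (left out, the last holds). The fingers move at their own pace and stop on an object; the grip force is fixed at half the most. Time passes only in rows, so rows that repeat a pose let the fingers close, or fill a call up. It gives the time, the measured TCP pose, the force, the opening and the grip force at its end, in the units of the state.
- get_obs(): the state, without advancing time (a new reading comes with each control period).
- camera(name): name is "scene" or "side" or "wrist"; returns a dict with "pixels" (400x640x3 uint8, red, green, blue), "range_z" (400x640 float32, m along the optical axis (not along the pixel's ray), 0 where there is no reading), "intrinsics" (3x3 intrinsics, pixels), "rvec" (rotation vector, rad) and "tvec" (3), from world to camera coordinates, as OpenCV has them. Camera axes: x right, y down, z forward; pixel columns grow to the right and rows downward; lengths in m; the calibration is good to about 2 mm. A picture is of the moment at which its call begins.
- job_done(): hands the job in; it is judged then, once.
Trained networks look in a picture, given as the dict that the camera call returned (one of the last four; its "shot" number tells which), for a name from the list of things; names that differ only in an ending like _2 or _b are one class to them, and where a whole thing is asked for, a point or a joint stands for the part that bears it (a point fixed in the world has none). Each returns a list of dicts, best first, with "confidence" (0 to 1); they miss things now and then, are a little off and sometimes report something else, mostly with a low value. They report only what shows in the picture. A call takes as long as a camera call. They do not tell look-alikes from the thing itself.
- recognise(picture, thing): "centre" ([column, row] in pixels, amid what is visible of it).
- landmark_of(picture, thing): "centre" ([column, row] in pixels: a listed point, or the origin of a listed thing).
The state is a dict: "clock": time; "joint_pos": joint angles; "joint_vel": joint speeds; "tau": joint torques, N m; "eef_pos": TCP position; "tool_rot": TCP orientation; "ft_force": force on the tool from outside, world axes, zero at the start; "ft_torque": the same for the moment, N m; "grip_width": finger opening in m; "grasp_force": force on a finger pad.
Only numpy, scipy, OpenCV 4.12 (cv2) and the standard library are available. Lean on these libraries where they do the work, as an engineer would, in place of code of your own. Each camera call takes 0.05 s, during which the arm holds its last target. There are 200 camera calls.

### The job

Two spring marking hammers stand on the bench; one has a weld coupon lying on its anvil under the punch, the other is empty. On the loaded one, press the pad on the tail of the rocker arm down until the sear catches and the arm stays cocked by itself, then let go and press the trigger tongue so that the punch springs down and strikes the coupon. Leave the empty hammer uncocked and the coupon lying on its anvil, and take the gripper away.

Things in the scene. Friction and masses are not known exactly. Their poses are not given: they have to be found in the camera images.
- hammer (a joint): Rocker arm of the marking hammer that has the coupon: dark bar pivoted 100 mm up between two grey cheeks (118 mm high), punch in front, pad on the tail. Rad: 0 to 0.03 at rest (punch down, tail up), grows as the tail is pressed down (spring: 5 N, rising to 15 N). The sear catches at about 0.65 (hard stop 0.82); let go, it stays at about 0.63. Tripped, it snaps back.
- hammer_pad (a point): Centre of the top of the cocking pad on that arm's tail: ribbed steel plate 34 mm (along the arm) x 42 mm, 85 mm from the pivot. 137 mm above the table at rest, 84 mm when cocked; it goes almost straight down (sideways under 7 mm), so press it 58 to 66 mm down. The upright sear stands 50 mm farther from the pivot, its top 101 mm above the table.
- trigger_pad (a point): Centre of the top of that machine's trigger tongue: ribbed steel plate 30 x 34 mm at the end away from the punch, 60 mm above the table, free below. The level line from here to hammer_pad (140 mm) is the machine's long axis. Pressing it 20 to 28 mm down with 2 to 3 N frees the arm (stop at 35 mm); it springs back. The tail then flies up to 145 mm, no nearer than 85 mm from this point.
- coupon: Rusty steel weld coupon 40 x 90 mm, plate 8 mm thick with a weld bead on top (17 mm over all), lying loose on the loaded machine's anvil between low lips, its length across the machine. Origin: centre of its underside, 22 mm above the table; x across its 40 mm, y along its 90 mm, z up.
- spare_hammer (a joint): Rocker arm of the empty marking hammer, an identical machine without a coupon: 0 at rest, grows when cocked. Must not be cocked or fired.
Things that resemble listed ones, but are neither listed nor needed, are in the scene too. Of the things shaped like the coupon, the steel one is meant.

How it is judged:
On the way, in this order (a step that is already met when the one before it is completed fails the run):
1. the loaded hammer's arm is caught on its sear and stays cocked with the robot touching nothing (value of joint hammer above 0.56 rad and contact force between each of the fingers, the arm and anything else below 0.5 N), for 0.3 s.
2. the trigger is tripped and the punch is down on the coupon again (value of joint hammer below 0.06 rad), for 0.2 s.
At the end, for the whole second after the job is handed in: The loaded hammer has been cocked (arm held by its sear alone, beyond 0.56 rad), then tripped: its arm is back down (below 0.06 rad), the coupon still lies on its anvil within 15 mm of where it was, flat within 0.12 rad and at rest, and the empty hammer's arm is down (below 0.06 rad) (value of joint each of hammer, spare_hammer below 0.06 rad and distance of coupon from where it was at the start of the episode below 0.015 m and angle between coupon's own z axis and vertical below 0.12 rad and linear speed of coupon below 0.02 m/s); the robot touches nothing.
It fails at once if the empty hammer is cocked or lifted (its arm beyond 0.3 rad) (value of joint spare_hammer above 0.3 rad).
It also fails if it takes over 43 s, if anything falls off the work surface, if the arm or the gripper's body presses on something with over 40 N, if the wrist force passes 120 N, or if a joint passes its speed limit or range.

## Working session

There is one attempt and no reset: what is moved stays moved. The work goes in short steps, Python scripts to look and compute and a tool call to move; the robot and the scene stay as the last step left them, time stands still between calls to the robot, and variables do not carry over. Pictures are saved under pics/ and viewed, at most 10 in all, crops included, and the job is handed in when it is done.

Besides the shell and the picture viewer there is one more tool, called after "Emit:" in YAML: its name, and indented under it one key for each argument. arm_command: Moves the arm, as the interface text tells. Its arguments: {"type":"object","properties":{"slide":{"type":"array","items":{"type":"array","items":{"type":"number"}}},"spin":{"type":"array","items":{"type":"number"}},"jaw":{"type":"number"}},"required":["slide","spin"]}

```bash
mkdir -p pics; cat > h.py <<'E'
from workcell import *
import numpy as np, cv2
def world(p,c,r=None):
    u,v=c; K=p["intrinsics"]; R=cv2.Rodrigues(np.array(p["rvec"],float))[0]; t=np.array(p["tvec"],float).ravel()
    if r is None:
        w=p["range_z"][max(0,int(v)-2):int(v)+3,max(0,int(u)-2):int(u)+3]; w=w[w>0]
        if not len(w): return None
        r=np.median(w)
    return R.T@(r*np.linalg.inv(K)@np.array([u,v,1.])-t)
def onplane(p,c,z):
    a=world(p,c,1.0);R=cv2.Rodrigues(np.array(p["rvec"],float))[0]; o=-R.T@np.array(p["tvec"],float).ravel()
    return o+(a-o)*(z-o[2])/(a[2]-o[2])
def save(p,n): cv2.imwrite("pics/"+n,p["pixels"][:,:,::-1])
E
python3 - <<'E'
from h import *
np.set_printoptions(precision=3,suppress=True)
o=get_obs(); print(o["eef_pos"],o["tool_rot"],o["ft_force"])
for n in("scene","side"):
    p=camera(n); save(p,n+"0.png")
    for t,z in(("hammer_pad",.137),("trigger_pad",.06),("coupon",.022)):
        for d in landmark_of(p,t): print(n,t,round(d["confidence"],2),np.round(d["centre"]),world(p,d["centre"]),onplane(p,d["centre"],z))
E
```

```text
[ 0.144 -0.478  0.23 ] [ 0.989  0.146 -0.    -0.001] [-0.024 -0.078  0.279]
scene hammer_pad 0.73 [337. 165.] [ 0.603 -0.163  0.135] [ 0.602 -0.16   0.137]
scene trigger_pad 0.74 [379. 202.] [ 0.461 -0.176  0.058] [ 0.46  -0.174  0.06 ]
scene coupon 0.78 [300. 178.] [ 0.739 -0.151  0.029] [ 0.744 -0.158  0.022]
scene coupon 0.63 [369. 173.] [ 0.595 -0.333  0.01 ] [ 0.586 -0.319  0.022]
scene coupon 0.61 [329. 162.] [ 0.733 -0.294  0.014] [ 0.727 -0.285  0.022]
side hammer_pad 0.63 [336. 222.] [ 0.612 -0.171  0.133] [ 0.611 -0.178  0.137]
side trigger_pad 0.68 [270. 254.] [ 0.47  -0.175  0.058] [ 0.47  -0.179  0.06 ]
side coupon 0.8 [402. 310.] [ 0.738 -0.308  0.007] [ 0.733 -0.329  0.022]
side coupon 0.75 [332. 320.] [ 0.597 -0.343  0.008] [ 0.595 -0.361  0.022]
side coupon 0.69 [396. 267.] [ 0.748 -0.181  0.03 ] [ 0.751 -0.167  0.022]
```

View pics/scene0.png

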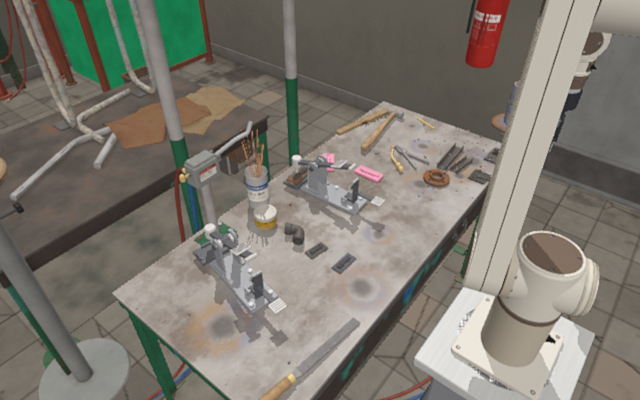

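View pics/side0.png

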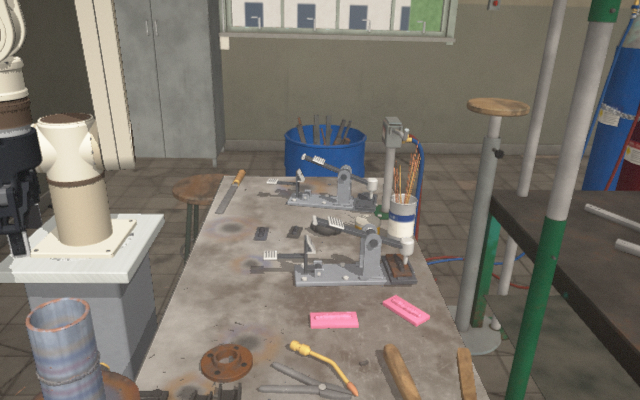

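The scene view shows two hammers: one at about (330,185) with a rusty plate at its punch (298,178), and one at about (240,270) with an apparently bare anvil (212,235). In the side view these are (350,265), with the rusty plate at (400,267), and (330,190).

Candidates for the coupon:
- Rusty plate: scene (300,178), side (400,267).
- Pink blocks: side (332,320) and (402,310).
- Dark plates on the table: scene (316,250) and (343,262).

I choose the rusty plate, so the hammer is the one at y≈-0.17. I'll check both anvils in one close crop and refine the pad positions.

```bash
python3 - <<'E'
from h import *
np.set_printoptions(precision=4,suppress=True)
P={n:camera(n) for n in("scene","side")}
a=cv2.resize(P["side"]["pixels"][205:295,240:440],None,fx=4,fy=4,interpolation=3)[:300]
a=cv2.resize(P["side"]["pixels"][205:295,240:440],(660,297),interpolation=cv2.INTER_CUBIC)
b=cv2.resize(P["side"]["pixels"][140:220,250:428],(660,297),interpolation=cv2.INTER_CUBIC)
cv2.imwrite("pics/crop1.png",np.vstack([a,b])[:,:,::-1])
for n,p in P.items():
    v,u=np.mgrid[0:400,0:640]; K=p["intrinsics"];R=cv2.Rodrigues(np.array(p["rvec"],float))[0];t=np.array(p["tvec"],float).ravel()
    r=p["range_z"]; C=np.stack([(u-K[0,2])/K[0,0]*r,(v-K[1,2])/K[1,1]*r,r],-1); W=(C-t)@R; ok=r>0
    for nm,c,z,zr,rad in(("hp",(.605,-.166),.137,.012,.04),("tp",(.465,-.175),.06,.008,.035)):
        m=ok&(np.abs(W[...,2]-z)<zr)&(np.hypot(W[...,0]-c[0],W[...,1]-c[1])<rad); Q=W[m]
        print(n,nm,len(Q),"mid",(Q.min(0)+Q.max(0))/2,"med",np.median(Q,0),"ext",np.ptp(Q,axis=0),"minrect",cv2.minAreaRect((Q[:,:2]*1000).astype(np.float32)))
    print("origin cam",-R.T@t)
E
```

```text
scene hp 131 mid [ 0.5938 -0.1727  0.1343] med [ 0.5944 -0.168   0.135 ] ext [0.0566 0.0445 0.0183] minrect ((594.8975830078125, -172.41307067871094), (56.12327194213867, 43.78746032714844), 8.208784103393555)
scene tp 113 mid [ 0.4751 -0.1797  0.0578] med [ 0.469  -0.1755  0.0577] ext [0.0491 0.038  0.0114] minrect ((475.5650939941406, -179.67800903320312), (48.563453674316406, 37.704620361328125), 2.428697109222412)
origin cam [-0.0205  0.7191  0.9269]
side hp 248 mid [ 0.5975 -0.1751  0.1349] med [ 0.5996 -0.1821  0.1358] ext [0.0618 0.0439 0.0196] minrect ((597.4252319335938, -173.9857635498047), (42.36830520629883, 62.42852783203125), 86.25192260742188)
side tp 161 mid [ 0.4779 -0.1822  0.0569] med [ 0.4742 -0.1849  0.0587] ext [0.0424 0.0366 0.0095] minrect ((477.7086181640625, -181.84335327148438), (42.82032012939453, 35.57374954223633), 2.518258810043335)
origin cam [ 0.5329 -1.1199  0.5815]
```

View pics/crop1.png

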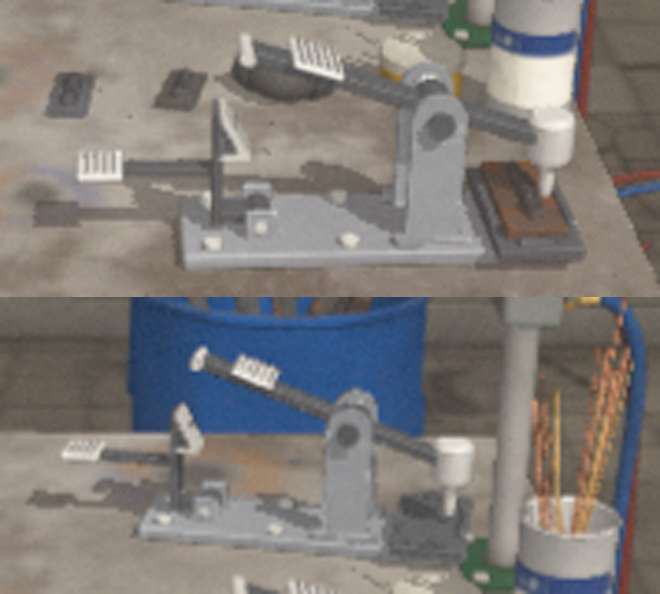

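The upper crop (side-view machine at y≈-0.17) has the rusty coupon with its weld bead under the punch; the lower machine's anvil is bare. The choice is confirmed. I'm moving above the machine with the fingers shut.

Emit:
arm_command:
  slide:
    - [5.7,-2,-0.5]
    - [11.4,-4,-1]
    - [17.1,-6,-1.5]
    - [22.8,-8,-2]
    - [28.5,-10,-2]
  spin: [4,8,12,17,17]
  jaw: 0

```text
clock: 1.12
eef_pos: [0.39, -0.2997, 0.2521]
tool_rot: [1.0, -0.002, 0.001, 0.001]
ft_force: [-0.9, -0.7, -0.1]
grip_width: 0.0002
grasp_force: 0.0
```

```bash
python3 - <<'E'
from h import *
np.set_printoptions(precision=4,suppress=True)
from scipy.spatial.transform import Rotation as Ro
o=get_obs(); print(o["clock"],o["eef_pos"],o["joint_pos"],o["grip_width"]);print(Ro.from_quat(o["tool_rot"]).as_matrix())
p=camera("wrist"); save(p,"w1.png")
for t,z in(("hammer_pad",.137),("trigger_pad",.06),("coupon",.022)):
    for d in landmark_of(p,t): print(t,round(d["confidence"],2),np.round(d["centre"]),world(p,d["centre"]),onplane(p,d["centre"],z))
E
```

```text
1.125 [ 0.39   -0.2997  0.2521] [-0.6551  0.2148  0.0258  1.3798 -0.0002  2.4911] 0.00017417164387646995
[[ 1.     -0.0045  0.0014]
 [-0.0045 -1.     -0.0013]
 [ 0.0014  0.0013 -1.    ]]
trigger_pad 0.75 [190.  94.] [ 0.4699 -0.1804  0.0612] [ 0.4699 -0.18    0.06  ]
```

Emit:
arm_command:
  slide:
    - [4.5,-4,0]
    - [9,-8,0]
    - [13,-11.5,0]
    - [15,-12.4,0]
    - [15,-12.4,0]
  spin: [0,0,0,0,0]

```text
clock: 1.95
eef_pos: [0.5389, -0.178, 0.2507]
tool_rot: [1.0, -0.002, -0.0, 0.0]
ft_force: [-0.1, -0.3, 0.4]
grip_width: -0.0001
grasp_force: 0.0
```

```bash
python3 - <<'E'
from h import *
np.set_printoptions(precision=4,suppress=True)
o=get_obs(); print(o["clock"],o["eef_pos"])
p=camera("wrist"); save(p,"w2.png")
for t,z in(("hammer_pad",.137),("trigger_pad",.06),("coupon",.022)):
    for d in landmark_of(p,t): print(t,round(d["confidence"],2),np.round(d["centre"]),world(p,d["centre"]),onplane(p,d["centre"],z))
E
```

```text
1.95 [ 0.5389 -0.178   0.2507]
hammer_pad 0.75 [306. 106.] [ 0.6101 -0.1712  0.1351] [ 0.6101 -0.1712  0.137 ]
trigger_pad 0.71 [316. 236.] [ 0.4701 -0.1792  0.0609] [ 0.4697 -0.1792  0.06  ]
coupon 0.88 [452. 111.] [ 0.5988 -0.3301  0.0126] [ 0.5994 -0.3263  0.022 ]
```

View pics/w2.png

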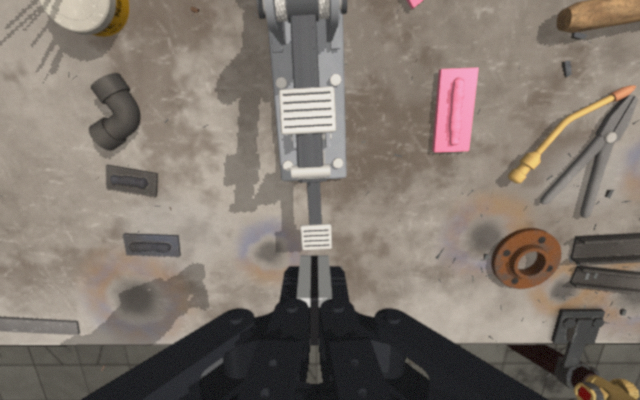

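The wrist view shows the ribbed cocking pad at (306,108), the trigger tongue at (316,237) and the sear cap at (310,172). The machine axis is almost along x. Pad (0.610,-0.171) and trigger (0.470,-0.179) are 140 mm apart, as the task states.

Emit:
arm_command:
  slide:
    - [4,-0.4,0]
    - [7,-0.7,2]
    - [7,-0.7,6]
    - [7,-0.7,9.5]
    - [7,-0.7,10]
  spin: [0,0,0,0,0]

```text
clock: 2.78
eef_pos: [0.6059, -0.1711, 0.1485]
tool_rot: [1.0, -0.003, -0.003, -0.001]
ft_force: [-0.3, -0.0, -0.0]
grip_width: 0.0
grasp_force: 0.0
```

Emit:
arm_command:
  slide:
    - [0.2,0,1.5]
    - [0.2,0,3]
    - [0.2,0,4.5]
    - [0.2,0,6]
    - [0.2,0,7]
  spin: [0,0,0,0,0]

```text
clock: 3.4
eef_pos: [0.6116, -0.1717, 0.0856]
tool_rot: [1.0, -0.002, 0.002, 0.001]
ft_force: [-3.7, 0.5, 11.5]
grip_width: 0.0002
grasp_force: 5.7
```

Emit:
arm_command:
  slide:
    - [0,0,0.4]
    - [0,0,0.6]
    - [0,0,0.7]
    - [0,0,0.7]
    - [0,0,0.7]
  spin: [0,0,0,0,0]

```text
clock: 4.03
eef_pos: [0.6134, -0.1717, 0.0788]
tool_rot: [1.0, -0.002, 0.004, 0.001]
ft_force: [-2.9, 0.9, 11.2]
grip_width: -0.0004
grasp_force: 5.7
```

Emit:
arm_command:
  slide:
    - [-0.2,0,0.3]
    - [-0.2,0,0.6]
    - [-0.2,0,0.6]
    - [-0.2,0,0.6]
    - [-0.2,0,0.6]
  spin: [0,0,0,0,0]

```text
clock: 4.65
eef_pos: [0.614, -0.1717, 0.0758]
tool_rot: [1.0, -0.002, 0.007, 0.001]
ft_force: [-2.1, 1.1, 20.2]
grip_width: -0.0001
grasp_force: 10.4
```

Emit:
arm_command:
  slide:
    - [0,0,-1]
    - [0,0,-3]
    - [0,0,-6]
    - [0,0,-9]
    - [0,0,-9]
  spin: [0,0,0,0,0]

```text
clock: 5.28
eef_pos: [0.6115, -0.1715, 0.1627]
tool_rot: [1.0, -0.002, 0.004, 0.001]
ft_force: [-0.6, -0.0, 0.1]
grip_width: -0.0001
grasp_force: 0.0
```

```bash
python3 - <<'E'
from h import *
np.set_printoptions(precision=4,suppress=True)
o=get_obs(); print(o["clock"],o["eef_pos"],o["ft_force"])
p=camera("side")
for d in landmark_of(p,"hammer_pad"): print(d["confidence"],d["centre"],world(p,d["centre"]))
cv2.imwrite("pics/c2.png",cv2.resize(p["pixels"][185:295,240:440],(660,363))[:,:,::-1])
E
```

```text
5.275 [ 0.6115 -0.1715  0.1627] [-0.5959 -0.0233  0.0933]
0.96 [332.2, 243.3] [ 0.6051 -0.1737  0.0836]
```

View pics/c2.png

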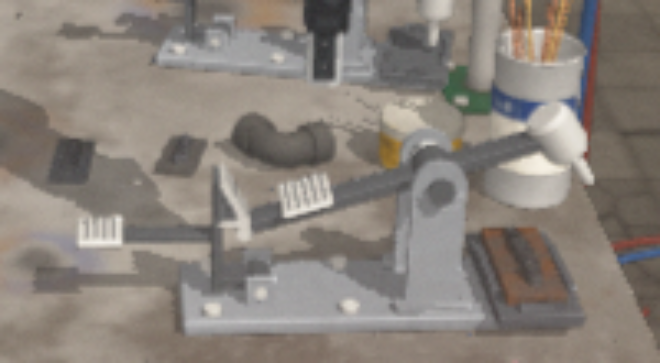

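The crop shows the arm cocked: the tail hook is caught under the sear at (235,215), the punch is raised at (560,135), and the pad reads 84 mm high. The gripper is clear. Next is a move above the trigger tongue.

Emit:
arm_command:
  slide:
    - [-4.5,0.3,-0.5]
    - [-9,0.6,-0.5]
    - [-13,0.8,0]
    - [-14.3,0.8,2]
    - [-14.3,0.8,5.5]
  spin: [0,0,0,0,0]

```text
clock: 6.0
eef_pos: [0.465, -0.1783, 0.103]
tool_rot: [1.0, -0.002, 0.001, 0.0]
ft_force: [0.7, 0.5, -1.1]
grip_width: 0.0001
grasp_force: 0.0
```

Emit:
arm_command:
  slide:
    - [0,0,1]
    - [0,0,2]
    - [0,0,2.5]
    - [0,0,2.5]
    - [0,0,2.5]
  spin: [0,0,0,0,0]

```text
clock: 6.62
eef_pos: [0.4664, -0.1782, 0.0789]
tool_rot: [1.0, -0.002, 0.001, 0.0]
ft_force: [-0.5, -0.4, -0.2]
grip_width: 0.0001
grasp_force: 0.0
```

Emit:
arm_command:
  slide:
    - [0.2,0,1]
    - [0.2,0,2]
    - [0.2,0,3]
    - [0.2,0,4]
    - [0.2,0,4.4]
  spin: [0,0,0,0,0]

```text
clock: 7.25
eef_pos: [0.466, -0.1778, 0.033]
tool_rot: [1.0, -0.002, -0.002, -0.0]
ft_force: [-4.0, -0.9, 3.2]
grip_width: -0.0001
grasp_force: 2.1
```

```bash
python3 - <<'E'
from h import *
np.set_printoptions(precision=4,suppress=True)
o=get_obs(); print(o["clock"],o["eef_pos"],o["ft_force"])
p=camera("side")
for d in landmark_of(p,"hammer_pad"): print(d["confidence"],d["centre"],world(p,d["centre"]))
E
```

```text
7.25 [ 0.466  -0.1778  0.033 ] [-4.0083 -0.8606  3.2071]
0.65 [335.3, 221.1] [ 0.6099 -0.1717  0.1358]
```

The pad is back at 136 mm, so the hammer has tripped. Retreating.

Emit:
arm_command:
  slide:
    - [0,0,-2]
    - [0,0,-5]
    - [0,0,-10]
    - [0,0,-15]
    - [-3,2,-19]
  spin: [0,0,0,0,0]

```text
clock: 7.98
eef_pos: [0.4409, -0.1978, 0.2272]
tool_rot: [1.0, -0.0, 0.003, 0.001]
ft_force: [0.6, -0.8, -1.0]
grip_width: -0.0002
grasp_force: 0.0
```

Emit:
arm_command:
  slide:
    - [-3,3,0]
    - [-6,6,0]
    - [-8,8,0]
    - [-8,8,0]
    - [-8,8,0]
  spin: [0,0,0,0,0]

```text
clock: 8.6
eef_pos: [0.3585, -0.2776, 0.2247]
tool_rot: [1.0, -0.002, 0.001, 0.0]
ft_force: [0.4, -0.6, 1.0]
grip_width: 0.0002
grasp_force: 0.0
```

```bash
python3 - <<'E'
from h import *
np.set_printoptions(precision=4,suppress=True)
o=get_obs(); print(o["clock"],o["eef_pos"],o["ft_force"])
p=camera("side")
for t in("hammer_pad","coupon"):
    for d in landmark_of(p,t): print(t,d["confidence"],d["centre"],world(p,d["centre"]))
cv2.imwrite("pics/c3.png",cv2.resize(p["pixels"][140:295,240:440],(720,558))[:,:,::-1])
E
```

```text
8.6 [ 0.3585 -0.2776  0.2247] [ 0.3519 -0.5718  0.972 ]
hammer_pad 0.88 [333.8, 218.5] [ 0.6076 -0.1574  0.1352]
coupon 0.97 [399.6, 310.9] [ 0.7336 -0.311   0.0065]
coupon 0.81 [395.9, 267.4] [ 0.7474 -0.1809  0.0289]
coupon 0.81 [330.6, 318.5] [ 0.5951 -0.3415  0.0105]
```

View pics/c3.png

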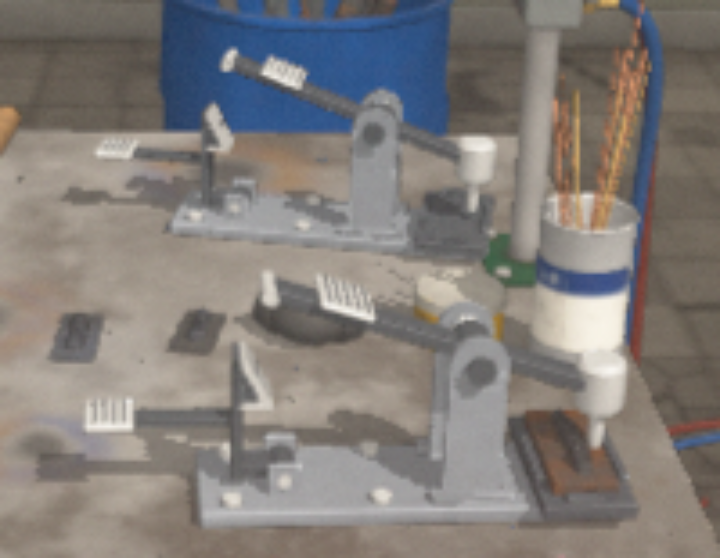

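The punch is down on the coupon at (595,435), the coupon hasn't moved, the empty hammer at (470,170) is at rest, and the gripper is clear.

```bash
python3 -c "
from workcell import *
print(job_done())"
```

```text
the job is handed in; nothing more can be done
None
```

I cocked the loaded hammer, tripped it so the punch struck the coupon, moved the gripper away and handed the job in at about 8.6 s; no verdict came back, but the last picture showed the coupon in place and the empty hammer at rest.

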